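Turn the colour selector to yellow and run the pump

ROBOT

A 6-joint arm with a two-finger parallel gripper is mounted at the origin on a cart in front of the work surface, level with it; the furniture and walls round the work are solid. World frame = base frame: x ahead of the robot, y to its left, z up, the work surface at z = 0. Lengths are in mm, angles in rad, forces in N, time in s.
With the tool pointing down it reaches from about 275 to 1000 mm from the base axis. Payload 8.4 kg.
Tool frame: the origin (TCP) lies at the very end of the fingers, on their centre line; the grasp point (between the pads) lies 19 mm behind it; z points along the fingers, y is the direction in which the jaws open and shut (so a half turn about z gives the same grasp; the last joint's range is limited). The gripper opens to 85 mm and grips with 20 to 120 N. Pads are 22 mm wide; open, the fingers measure 114 mm over their backs; the gripper's body (76 mm by 85 mm) begins 54 mm behind the grasp point. The pads swing forward as they close: fully open they stand 13 mm farther back than shut.
Start: joints at [1.284, 0.353, 1.633, -0, 1.155, -0.002], TCP at [175.602, 599.827, 231.281] pointing down, gripper open.
Joint ranges: [-2.63, 2.63], [-0.92, 2.1], [0.06, 2.66], [-1.3, 4.44], [0, 2.69], [-3.02, 3.02]. Speed limits (rad/s): [2.22, 2.22, 2.79, 3.14, 3.14, 3.14].

INTERFACE

Orientations are given as [roll, pitch, yaw] about the fixed x, y, z axes, in that order (R = Rz(yaw) Ry(pitch) Rx(roll)).
In Python, from rig import sense, grab_frame, sign_off, masks_of gives the robot as it stands. The module is installed in compiled form; this text tells all that it offers.
- The arm moves only by the shell command python3 -m inch 'ROWS' [FORCE]. ROWS is JSON, a list of rows, each an object of numbers: "gripper": the finger opening in m, from 0 to 0.0854; "tx", "ty", "tz": the shift along the tool's x, y, z in m; "spin": the turn about the tool's z in degrees. In form: [{"gripper": .., "tx": .., "ty": .., "tz": .., "spin": ..}, ...]. A call has exactly 8 rows; each row shifts and turns the commanded pose from where the row before left it, along the tool's axes as they then stand; what a row does not reach is not made up. A row lasts 1/10 s, in which the tool goes at most 50 mm and 8.59 degrees, less where a joint would pass 70% of its speed; a pose out of reach is approached as far as the arm can. A call is refused whole if a number of a shift passes 0.05 or a number of a turn 8.59, either way. A call with a gripper value outside its range is refused whole. The fingers move at their own pace and stop on an object; FORCE is the grip in N (left out, the last holds). Time passes only in rows, so rows that do not move let the fingers close, or fill a call up. It gives the time, the measured TCP pose, the force and the opening at its end, in the units of the state.
- sense(): the state, without advancing time (a new reading comes with each control period).
- grab_frame(name): name is "scene" or "top"; returns a dict with "pixels" (384x512x3 uint8, red, green, blue), "K" (3x3 intrinsics, pixels), "extrinsics" (4x4, takes a point from camera to world coordinates). Camera axes: x right, y down, z forward; pixel columns grow to the right and rows downward; lengths in mm; the calibration is good to about 2 mm. A picture is of the moment at which its call begins. There is no depth.
- sign_off(): hands the job in, once; it reports no verdict.
Trained networks look in the newest picture that a camera, given by its name, has taken for a name from the list of things; names that differ only in an ending like _2 or _b are one class to them, and where a whole thing is asked for, a point or a joint stands for the part that bears it (a point fixed in the world has none). Each returns a list of dicts, best first, with "conf" (0 to 1); they miss things now and then, are a little off and sometimes report something else, mostly with a low value. They report only what shows in the picture. A call takes as long as a camera call. They do not tell look-alikes from the thing itself.
- masks_of(camera, target): "pixels" (384x512 bool, what is visible of it) and "centre" ([row, column] in pixels, amid what is visible of it).
The state is a dict: "clock": time; "qpos": joint angles; "qvel": joint speeds; "joint_efforts": joint torques, N m; "eef_pos": TCP position; "tcp_rot": TCP orientation; "contact_force": force on the tool from outside, world axes, zero at the start; "wrist_torque": the same for the moment, N m; "opening": opening from 0.0 (shut) to 1.0 (fully open).
Only numpy, scipy, OpenCV 4.12 (cv2) and the standard library are available. Lean on these libraries where they do the work, as an engineer would, in place of code of your own. Each camera call takes 0.05 s, during which the arm holds its last target.

TASK

Push the blue tab of the rotary selector round with the fingertips, without gripping or forcing it, until it points squarely at the yellow bottle that stands in a holder on the selector's plate. Then press the orange pump button down and let it come up again, never while the selector points anywhere else. The three bottles stay standing in their holders and the things round about stay where they are.

Things in the scene. Friction and masses are not known exactly. Their poses are not given: they have to be found in the camera images.
- console: Fixed colour selector: grey plate 235 x 290 x 8 mm with an aluminium valve housing (radius 40 mm, up to z = 30 mm). Origin on the selector's axis at table level, z up. The plate reaches 90 mm to its -x side (robot side at yaw 0), 145 mm to +x and 145 mm to either side. Three black bottle holders (collars, radius 18.5 mm, up to z = 22 mm) have their centres 118 mm from the axis, in its +x direction and 75 degrees to either side of that. Position and yaw vary.
- selector (a joint): Angle of the selector rotor about its upright axis in rad, counter-clockwise seen from above positive. At 0 the tab points to -x of the console. It turns without stops either way all round (beyond one turn in all), needs about 0.1 N m (some 1.6 N at the tab), has no spring or click positions and stays where it is left. It starts pointing roughly to the robot's side, within about 0.9 rad of 0.
- selector_axis (a point): Point on the selector's axis of rotation, at the height of the tab's top (59 mm above the table).
- tab (a point): Middle of the top of the blue tab's pushable part, 62 mm from the axis, 59 mm above the table. The tab is an upright radial blade with a white line on top, 12 mm thick, from 26 to 78 mm from the axis, its lower edge 32 mm above the table (the plate under it ends at 8 mm). Inside 38 mm it sits on the black round rotor (top at 43 mm; a hub of radius 24 mm up to 51 mm).
- aim (a point): Imaginary point on the rotor, on the tab's line, 118 mm from the axis, 59 mm above the table: it lies over the middle of a bottle holder when the tab points squarely at that holder. Nothing solid is there.
- yellow_bottle: Little bottle with yellow body and white cap, 25 mm across, 68 mm high, 28 g, loose with 2 mm play in one of the three holders (which one varies), foot 10 mm above the table. Origin at the middle of its underside.
- red_bottle: The same with red body, in another holder.
- green_bottle: The same with green body, in another holder.
- pump: Fixed white pump box 110 x 80 x 44 mm with black vent slots on top; origin at the middle of its underside, long side along its x. Position and yaw vary.
- pump_button (a joint): Travel of the orange push button in m, 0 up, 0.006 fully down (takes about 5 N, vertically down); springs back. It counts as pressed beyond 0.004.
- pump_button_top (a point): Middle of the top face of the orange button (radius 15 mm), on top of the pump box; press here straight down.
- press_mould: Loose bystander: brown wooden mould, 58 x 160 x 27 mm, left of the selector. Origin at the middle of its underside.
- steel_jigger: Loose bystander: double-cone steel measure, 41 mm across, 100 mm high, behind the pump. Origin at the middle of its underside.
- mould_box: Loose bystander: clear box with an orange block in it, 58 x 138 x 34 mm, left of the selector. Origin at the middle of its underside.
Not all that is in view belongs to the job. What is shaped like the red_bottle but purple is not meant.

How it is judged:
By the outcome, as a careful person would: the job done as asked, in the order asked, and still so for the second after the job is handed in, with the robot touching nothing.
It also fails if it takes over 58 s, if anything falls off the work surface, if the arm or the gripper's body presses on something with over 40 N, if the wrist force passes 120 N, or if a joint passes its speed limit or range.

## Working session

There is one attempt and no reset: what is moved stays moved. The work goes in short steps, Python scripts to look and compute and a shell command to move; the robot and the scene stay as the last step left them, time stands still between calls to the robot, and variables do not carry over. Pictures are saved under pics/ and viewed, and the job is handed in when it is done.

```bash
mkdir -p pics; ls
python3 - <<'E'
from rig import *
import cv2,numpy as np
s=sense()
print({k:np.round(v,3).tolist() for k,v in s.items()})
for n in("scene","top"):
    f=grab_frame(n); cv2.imwrite(f"pics/{n}0.png",f["pixels"][:,:,::-1]); print(n,f["K"].tolist() if hasattr(f["K"],'tolist') else f["K"],np.round(f["extrinsics"],4).tolist())
    for t in["console","selector","tab","yellow_bottle","red_bottle","green_bottle","pump","pump_button","press_mould","steel_jigger","mould_box"]:
        try: print(t,[(round(float(m["conf"]),2),np.round(m["centre"],1).tolist(),int(m["pixels"].sum())) for m in masks_of(n,t)])
        except Exception as e: print(t,e)
E
```

```text
pics
{'clock': 0.0, 'qpos': [1.284, 0.354, 1.634, -0.0, 1.155, -0.002], 'qvel': [0.0, -0.0, 0.0, -0.002, 0.001, 0.001], 'joint_efforts': [0.001, -60.525, -34.209, 0.0, 0.009, 0.0], 'eef_pos': [175.476, 599.371, 230.564], 'tcp_rot': [-3.14, 0.0, 2.857], 'contact_force': [0.261, -0.113, 0.129], 'wrist_torque': [0.049, -0.014, 0.047], 'opening': 0.998}
scene [[473.0046610039962, 0.0, 259.3046232941597], [0.0, 473.0046610039962, 192.2283802199287], [0.0, 0.0, 1.0]] [[0.7389, -0.4272, 0.521, -93.5356], [-0.6738, -0.4668, 0.5728, -673.6703], [-0.0015, -0.7743, -0.6328, 891.6715], [0.0, 0.0, 0.0, 1.0]]
console [(0.62, [211.6, 260.0], 5578), (0.17, [206.3, 246.3], 542)]
selector [(0.83, [203.9, 248.8], 552)]
tab [(0.92, [203.1, 250.5], 536)]
yellow_bottle [(0.58, [222.7, 280.7], 143)]
red_bottle [(0.5, [236.9, 323.3], 152), (0.41, [185.8, 283.4], 97)]
green_bottle [(0.48, [182.4, 235.1], 104)]
pump [(0.88, [285.3, 337.2], 1815)]
pump_button [(0.43, [275.2, 332.9], 139)]
press_mould [(0.93, [173.3, 139.1], 806)]
steel_jigger [(0.62, [251.0, 398.2], 498)]
mould_box [(0.57, [158.2, 173.6], 434)
[... 166 characters left out ...]
0248, 0.0221, 70.5808], [-0.0252, -0.1319, -0.9909, 1088.9298], [0.0, 0.0, 0.0, 1.0]]
console [(0.77, [194.8, 260.5], 7136)]
selector [(0.63, [201.1, 259.5], 591)]
tab [(0.7, [201.3, 258.5], 539)]
yellow_bottle [(0.43, [250.8, 134.7], 1126), (0.38, [195.6, 298.2], 93)]
red_bottle [(0.24, [253.0, 135.2], 1126)]
green_bottle [(0.63, [201.8, 258.1], 563), (0.59, [196.3, 257.7], 7196)]
pump [(0.88, [212.0, 373.2], 1171)]
pump_button [(0.62, [216.1, 379.9], 76)]
press_mould [(0.68, [255.5, 132.4], 1105), (0.67, [161.9, 262.3], 56)]
steel_jigger [(0.79, [149.0, 389.6], 303), (0.28, [215.4, 377.0], 88)]
mould_box [(0.62, [206.7, 139.5], 670), (0.46, [148.9, 390.2], 318), (0.43, [216.1, 379.0], 80)]
```

Run:
```python
import cv2
a=cv2.imread("pics/scene0.png");b=cv2.imread("pics/top0.png")
cv2.imwrite("pics/s1.png",cv2.resize(a[150:320,190:430],None,fx=3.3,fy=3.3,interpolation=cv2.INTER_CUBIC))
cv2.imwrite("pics/t1.png",cv2.resize(b[120:280,200:420],None,fx=3.6,fy=3.6,interpolation=cv2.INTER_CUBIC))
```

```text
(no output)
```

View pics/scene0.png

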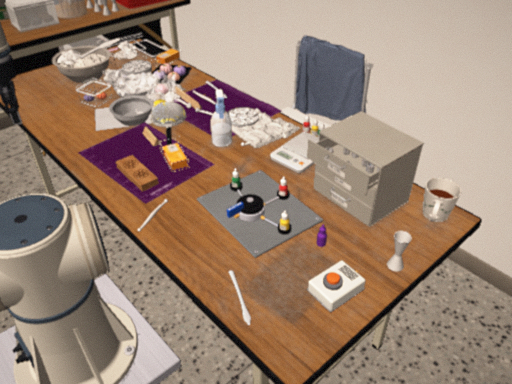

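View pics/top0.png

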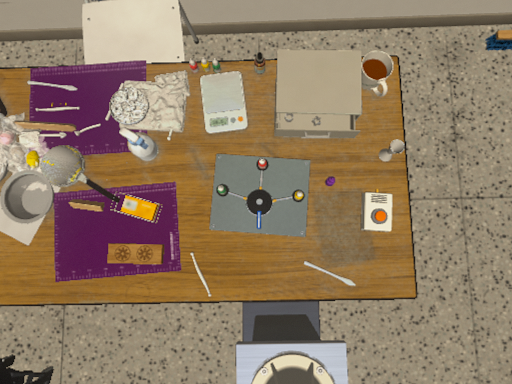

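View pics/s1.png

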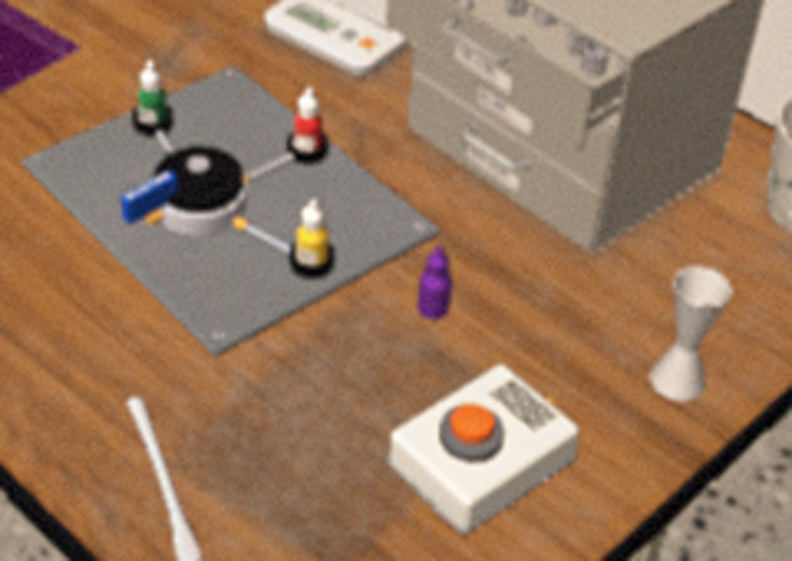

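View pics/t1.png

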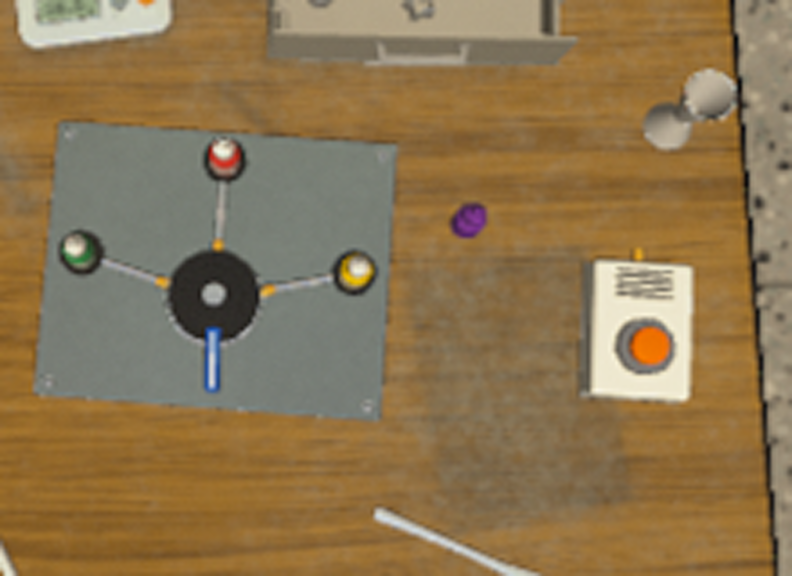

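The yellow bottle in a plate holder is at scene (285,222), top (298,196), on the robot's right. Lookalikes are the purple bottle at top (330,181), the small red/yellow/green bottles at the back at top (205,66), and the red (262,164) and green (222,189) bottles on the plate. I choose the one at top (298,196). The blue tab is at top (259,219) and the orange button at top (380,216).

```bash
cat > h.py <<'E'
import numpy as np,cv2
from rig import *
from scipy.optimize import least_squares
def proj(f,P):
    P=np.atleast_2d(P); E=np.linalg.inv(f["extrinsics"]); c=P@E[:3,:3].T+E[:3,3]; u=c@np.array(f["K"]).T; return u[:,:2]/u[:,2:]
def back(f,uv,z):
    K=np.array(f["K"]);E=np.array(f["extrinsics"]); d=E[:3,:3]@np.linalg.solve(K,[uv[0],uv[1],1]); o=E[:3,3]; return o+d*(z-o[2])/d[2]
def blob(f,lo,hi,box):
    hsv=cv2.cvtColor(f["pixels"],cv2.COLOR_RGB2HSV); m=cv2.inRange(hsv,np.array(lo),np.array(hi)); k=np.zeros_like(m); x0,y0,x1,y1=box; k[y0:y1,x0:x1]=m[y0:y1,x0:x1]; 
    ys,xs=np.nonzero(k); return xs,ys
E
python3 - <<'E'
from h import *
T=grab_frame("top");S=grab_frame("scene")
corn=np.array([(66,127),(396,145),(380,418),(37,393)])
c=np.array([(60,123),(396,145),(380,418),(37,393)])/3.6+[200,120]
W=np.array([back(T,p,8) for p in c]); print("corners top",W.round(0).tolist())
print("edges",[round(float(np.linalg.norm(W[i]-W[(i+1)%4])),1) for i in range(4)])
c2=np.array([(230,68),(440,230),(215,353),(22,160)])/3.3+[190,150]
W2=np.array([back(S,p,8) for p in c2]); print("corners scene",W2.round(0).tolist())
# left-far, right-far, right-near, left-near  (console frame)
L=np.array([[145,145],[145,-145],[-90,-145],[-90,145]])
for w in(W,W2):
    A=L-L.mean(0);B=w[:,:2]-w[:,:2].mean(0)
    th=np.arctan2((A[:,0]*B[:,1]-A[:,1]*B[:,0]).sum(),(A*B).sum()); R=np.array([[np.cos(th),-np.sin(th)],[np.sin(th),np.cos(th)]])
    print("pose",(w[:,:2].mean(0)-R@L.mean(0)).round(1),round(np.degrees(th),2))
# hub centre top z=51
print("hub T",back(T,np.array([213,294])/3.6+[200,120],51).round(1),"hub S",back(S,np.array([198,163])/3.3+[190,150],51).round(1))
for n,f,box in(("T",T,(240,190,280,240)),("S",S,(215,190,260,225))):
    xs,ys=blob(f,(100,120,60),(125,255,255),box); print("blue",len(xs),back(f,(xs.mean(),ys.mean()),52).round(1))
for n,f,box in(("T",T,(365,200,395,230)),("S",S,(315,265,350,295))):
    xs,ys=blob(f,(5,180,140),(16,255,255),box); print("orange",len(xs),[back(f,(xs.mean(),ys.mean()),z).round(1).tolist() for z in(44,56,60)])
for n,f,box in(("T",T,(365,185,395,240)),):
    for p in[(595,262),(692,266),(690,402),(590,396)]: print(back(f,np.array(p)/3.6+[200,120],44).round(1))
E
```

```text
corners top [[711.0, 206.0, 8.0], [684.0, -79.0, 8.0], [454.0, -56.0, 8.0], [481.0, 227.0, 8.0]]
edges [286.4, 230.4, 284.6, 230.3]
corners scene [[707.0, 204.0, 8.0], [684.0, -81.0, 8.0], [452.0, -58.0, 8.0], [480.0, 228.0, 8.0]]
pose [555.   77.4] -5.44
pose [553.3  75.8] -5.44
hub T [555.5  78.8  51. ] hub S [558.6  81.5  51. ]
blue 42 [506.   81.5  52. ]
blue 113 [499.8  75.8  52. ]
orange 86 [[507.6, -267.5, 44.0], [506.8, -263.7, 56.0], [506.5, -262.4, 60.0]]
orange 109 [[518.1, -253.2, 44.0], [509.5, -259.2, 56.0], [506.6, -261.2, 60.0]]
[ 574.7 -229.4   44. ]
[ 569.5 -306.5   44. ]
[ 460.9 -297.1   44. ]
[ 467.4 -218.7   44. ]
```

```bash
python3 -m inch '[{"gripper":0,"tx":-0.0277,"ty":-0.0235,"tz":0,"spin":0},{"gripper":0,"tx":-0.0277,"ty":-0.0235,"tz":0,"spin":0},{"gripper":0,"tx":-0.0277,"ty":-0.0235,"tz":0,"spin":0},{"gripper":0,"tx":-0.0277,"ty":-0.0235,"tz":0,"spin":0},{"gripper":0,"tx":-0.0277,"ty":-0.0235,"tz":0,"spin":0},{"gripper":0,"tx":-0.0277,"ty":-0.0235,"tz":0,"spin":0},{"gripper":0,"tx":-0.0277,"ty":-0.0235,"tz":0,"spin":0},{"gripper":0,"tx":-0.0277,"ty":-0.0235,"tz":0,"spin":0}]' 20
python3 -m inch '[{"gripper":0,"tx":-0.0277,"ty":-0.0235,"tz":0,"spin":0},{"gripper":0,"tx":-0.0277,"ty":-0.0235,"tz":0,"spin":0},{"gripper":0,"tx":-0.0277,"ty":-0.0235,"tz":0,"spin":0},{"gripper":0,"tx":-0.0277,"ty":-0.0235,"tz":0,"spin":0},{"gripper":0,"tx":-0.0277,"ty":-0.0235,"tz":0,"spin":0},{"gripper":0,"tx":-0.0277,"ty":-0.0235,"tz":0,"spin":0},{"gripper":0,"tx":-0.0277,"ty":-0.0235,"tz":0,"spin":0},{"gripper":0,"tx":-0.0277,"ty":-0.0235,"tz":0,"spin":0}]'
python3 -m inch '[{"gripper":0,"tx":0,"ty":0,"tz":0,"spin":7.77},{"gripper":0,"tx":0,"ty":0,"tz":0,"spin":7.77},{"gripper":0,"tx":0,"ty":0,"tz":0,"spin":7.77},{"gripper":0,"tx":0,"ty":0,"tz":0,"spin":7.77},{"gripper":0,"tx":0,"ty":0,"tz":0,"spin":7.77},{"gripper":0,"tx":0,"ty":0,"tz":0,"spin":7.77},{"gripper":0,"tx":0,"ty":0,"tz":0,"spin":7.77},{"gripper":0,"tx":0,"ty":0,"tz":0,"spin":7.77}]'
```

```text
clock: 2.1
eef_pos: [336.1, 355.9, 231.5]
tcp_rot: [3.141, 0.0, 2.857]
contact_force: [0.8, 0.4, -0.6]
opening: 0.002
clock: 2.9
eef_pos: [496.1, 113.1, 231.5]
tcp_rot: [3.141, 0.0, 2.857]
contact_force: [-0.4, 1.0, -0.3]
opening: 0.001
clock: 3.7
eef_pos: [495.3, 114.5, 231.4]
tcp_rot: [3.141, 0.0, 1.766]
contact_force: [0.9, -0.1, 0.5]
opening: 0.0
```

```bash
python3 -m inch '[{"gripper":0,"tx":0,"ty":0,"tz":0,"spin":7.6},{"gripper":0,"tx":0,"ty":0,"tz":0,"spin":7.6},{"gripper":0,"tx":0,"ty":0,"tz":0.03,"spin":0},{"gripper":0,"tx":0,"ty":0,"tz":0.03,"spin":0},{"gripper":0,"tx":0,"ty":0,"tz":0.03,"spin":0},{"gripper":0,"tx":0,"ty":0,"tz":0.03,"spin":0},{"gripper":0,"tx":0,"ty":0,"tz":0.02,"spin":0},{"gripper":0,"tx":0,"ty":0,"tz":0,"spin":0}]'
python3 - <<'E'
from h import *
for n,b in(("top",(200,420,120,280)),("scene",(190,430,130,320))):
    f=grab_frame(n); a=f["pixels"][b[2]:b[3],b[0]:b[1],::-1]; cv2.imwrite(f"pics/{n}2.png",cv2.resize(a,None,fx=3,fy=3,interpolation=cv2.INTER_CUBIC))
E
```

```text
clock: 4.5
eef_pos: [493.4, 114.0, 89.0]
tcp_rot: [-3.137, 0.001, 1.507]
contact_force: [0.2, 0.2, -0.7]
opening: -0.0
```

View pics/top2.png

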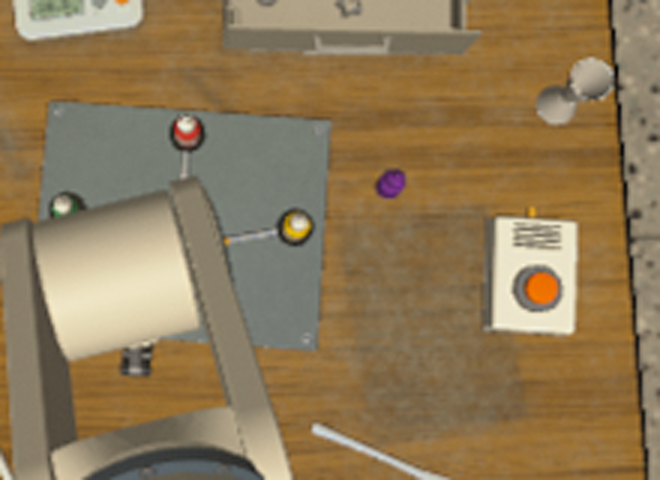

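View pics/scene2.png

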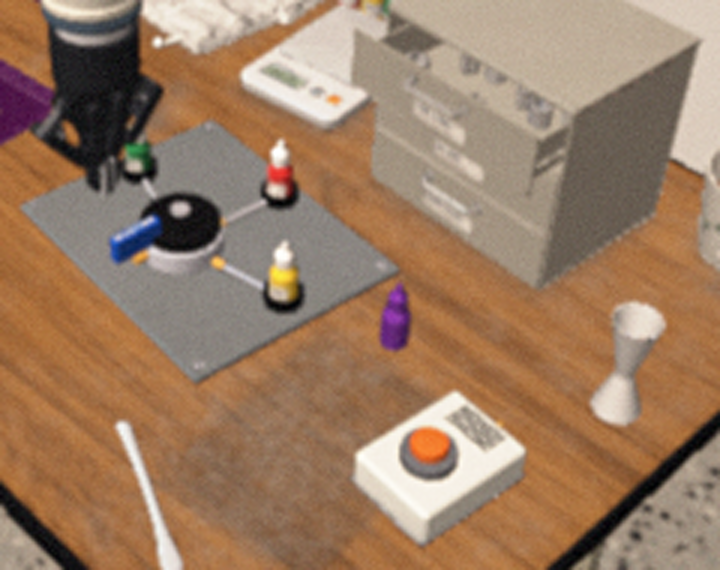

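```bash
python3 -m inch '[{"gripper":0,"tx":0,"ty":0,"tz":0.02,"spin":0},{"gripper":0,"tx":0,"ty":0,"tz":0.02,"spin":0},{"gripper":0,"tx":0,"ty":0,"tz":0.009,"spin":0},{"gripper":0,"tx":0,"ty":0,"tz":0,"spin":0},{"gripper":0,"tx":-0.004,"ty":0,"tz":0,"spin":0},{"gripper":0,"tx":-0.004,"ty":0,"tz":0,"spin":0},{"gripper":0,"tx":-0.004,"ty":0.001,"tz":0,"spin":0},{"gripper":0,"tx":-0.002,"ty":0,"tz":0,"spin":0}]'
python3 - <<'E'
from h import *
for n,b in(("top",(220,320,160,260)),("scene",(190,320,130,260))):
    f=grab_frame(n); a=f["pixels"][b[2]:b[3],b[0]:b[1],::-1]; cv2.imwrite(f"pics/{n}3.png",cv2.resize(a,None,fx=4.5,fy=4.5,interpolation=cv2.INTER_CUBIC))
E
```

```text
clock: 5.4
eef_pos: [496.0, 100.1, 42.9]
tcp_rot: [3.14, -0.0, 1.506]
contact_force: [-0.6, 1.8, 1.1]
opening: 0.0
```

View pics/scene3.png

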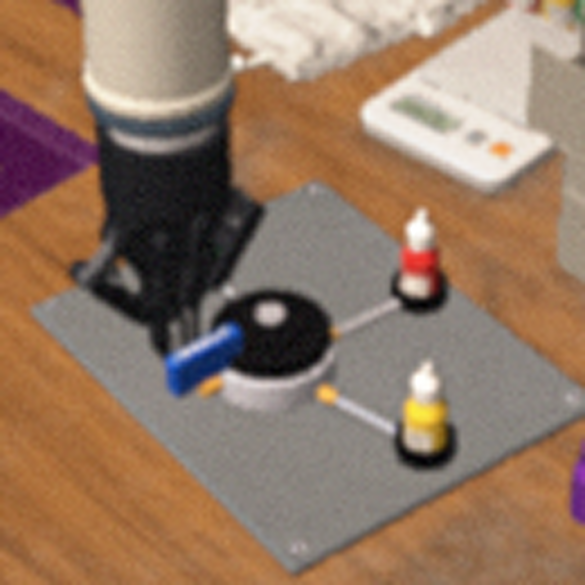

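```bash
python3 -m inch '[{"gripper":0,"tx":-0.0055,"ty":-0.0012,"tz":0,"spin":-5},{"gripper":0,"tx":-0.0055,"ty":-0.0012,"tz":0,"spin":-5},{"gripper":0,"tx":-0.0055,"ty":-0.0012,"tz":0,"spin":-5},{"gripper":0,"tx":-0.0055,"ty":-0.0012,"tz":0,"spin":-5},{"gripper":0,"tx":-0.0055,"ty":-0.0012,"tz":0,"spin":-5},{"gripper":0,"tx":-0.0055,"ty":-0.0012,"tz":0,"spin":-5},{"gripper":0,"tx":-0.0055,"ty":-0.0012,"tz":0,"spin":-5},{"gripper":0,"tx":-0.0055,"ty":-0.0012,"tz":0,"spin":-5}]'
cat > st.py <<'E'
from h import *
import sys
s=sense(); p=s["eef_pos"]; yaw=s["tcp_rot"][2]
A=np.array([555,77.5]); r=np.array(p[:2])-A
print("tool-frame rel axis tx,ty:",round(r@[np.cos(yaw),np.sin(yaw)],1),round(r@[np.sin(yaw),-np.cos(yaw)],1),"yaw",round(np.degrees(yaw),1),"implied tab dir",round(np.degrees(yaw)+90,1),"target -80.4/279.6","q6",round(s["qpos"][5],2))
for n,b in(("top",(220,320,160,260)),("scene",(190,320,130,260))):
    f=grab_frame(n); a=f["pixels"][b[2]:b[3],b[0]:b[1],::-1]; cv2.imwrite(f"pics/{n}{sys.argv[1]}.png",cv2.resize(a,None,fx=4.5,fy=4.5,interpolation=cv2.INTER_CUBIC))
E
python3 st.py 4
```

```text
clock: 6.3
eef_pos: [496.6, 56.4, 42.4]
tcp_rot: [3.141, -0.0, 2.208]
contact_force: [-0.7, 2.6, -0.1]
opening: 0.0
tool-frame rel axis tx,ty: 17.8 -59.5 yaw 126.5 implied tab dir 216.5 target -80.4/279.6 q6 -0.53
```

View pics/scene4.png

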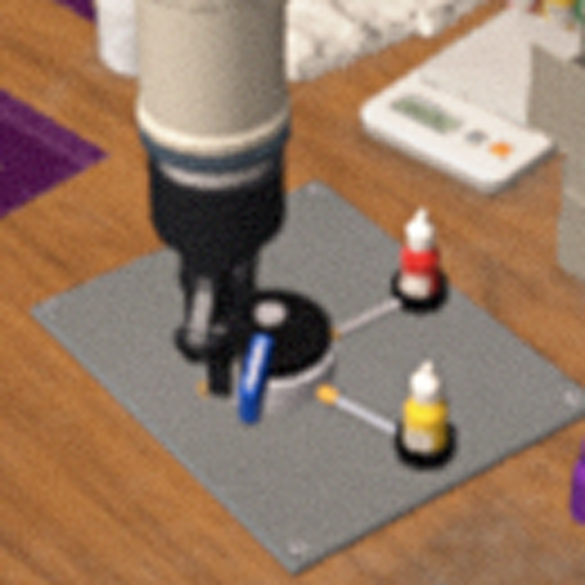

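The tab (scene crop (255,380)) is following the fingertips, pointing about 40° further round. The bottles are standing. I continue.

```bash
python3 -m inch '[{"gripper":0,"tx":-0.0055,"ty":-0.0014,"tz":0,"spin":-5},{"gripper":0,"tx":-0.0055,"ty":-0.0014,"tz":0,"spin":-5},{"gripper":0,"tx":-0.0055,"ty":-0.0014,"tz":0,"spin":-5},{"gripper":0,"tx":-0.0055,"ty":-0.0014,"tz":0,"spin":-5},{"gripper":0,"tx":-0.0055,"ty":-0.0014,"tz":0,"spin":-5},{"gripper":0,"tx":-0.0055,"ty":-0.0014,"tz":0,"spin":-5},{"gripper":0,"tx":-0.0055,"ty":-0.0014,"tz":0,"spin":-5},{"gripper":0,"tx":-0.0055,"ty":-0.0014,"tz":0,"spin":-5}]'
python3 st.py 5
```

```text
clock: 7.2
eef_pos: [524.3, 22.2, 42.1]
tcp_rot: [-3.141, -0.001, 2.903]
contact_force: [-0.9, 1.2, -0.5]
opening: 0.003
tool-frame rel axis tx,ty: 16.8 -61.0 yaw 166.4 implied tab dir 256.4 target -80.4/279.6 q6 -1.29
```

View pics/scene5.png

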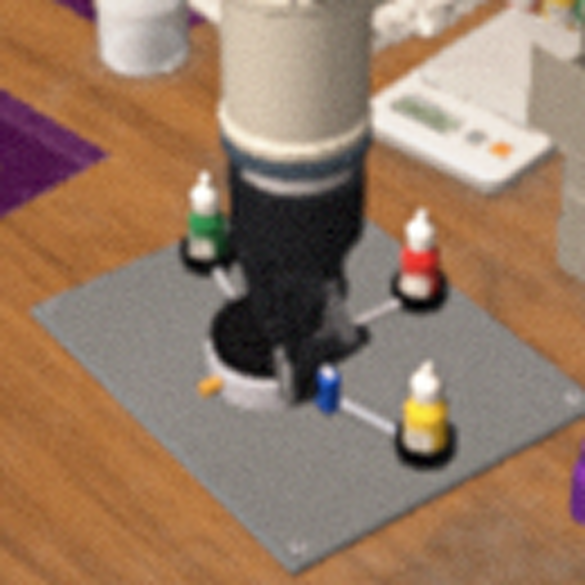

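View pics/top5.png

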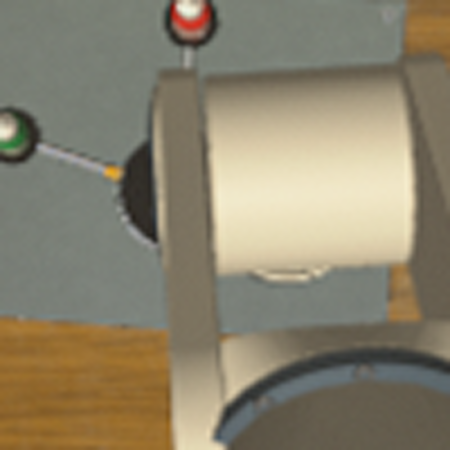

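```bash
python3 -m inch '[{"gripper":0,"tx":-0.0055,"ty":-0.0014,"tz":0,"spin":-5},{"gripper":0,"tx":-0.0055,"ty":-0.0014,"tz":0,"spin":-5},{"gripper":0,"tx":-0.0055,"ty":-0.0014,"tz":0,"spin":-5},{"gripper":0,"tx":-0.0033,"ty":-0.0008,"tz":0,"spin":-3},{"gripper":0,"tx":-0.0022,"ty":-0.0006,"tz":0,"spin":-2},{"gripper":0,"tx":-0.0011,"ty":-0.0003,"tz":0,"spin":-1},{"gripper":0,"tx":0,"ty":0,"tz":0,"spin":0},{"gripper":0,"tx":0,"ty":0,"tz":0,"spin":0}]'
python3 st.py 6
```

```text
clock: 8.1
eef_pos: [546.9, 14.1, 42.2]
tcp_rot: [3.142, -0.0, -3.016]
contact_force: [-1.6, 0.8, 0.1]
opening: 0.001
tool-frame rel axis tx,ty: 16.0 -61.9 yaw -172.8 implied tab dir -82.8 target -80.4/279.6 q6 -1.67
```

View pics/scene6.png

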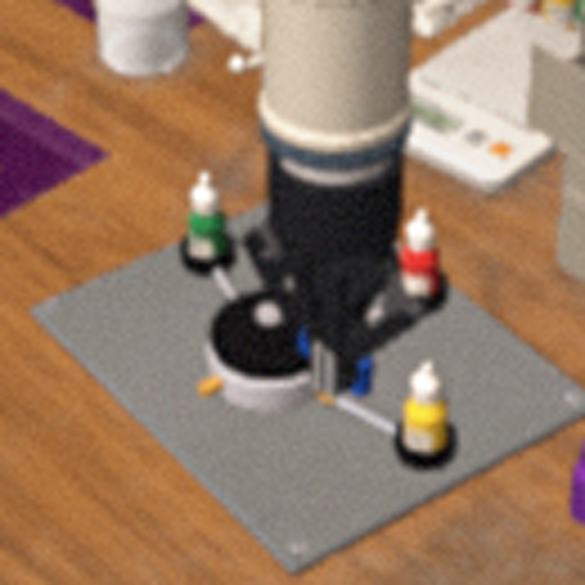

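```bash
python3 -m inch '[{"gripper":0,"tx":0.01,"ty":0,"tz":0,"spin":0},{"gripper":0,"tx":0.02,"ty":0,"tz":0,"spin":0},{"gripper":0,"tx":0,"ty":0,"tz":-0.02,"spin":0},{"gripper":0,"tx":0,"ty":0,"tz":-0.04,"spin":0},{"gripper":0,"tx":0,"ty":0,"tz":-0.04,"spin":0},{"gripper":0,"tx":0.03,"ty":0,"tz":-0.04,"spin":0},{"gripper":0,"tx":0.03,"ty":-0.02,"tz":-0.02,"spin":0},{"gripper":0,"tx":0.03,"ty":-0.03,"tz":0,"spin":0}]'
python3 -m inch '[{"gripper":0,"tx":0,"ty":-0.03,"tz":0,"spin":0},{"gripper":0,"tx":0,"ty":-0.03,"tz":0,"spin":0},{"gripper":0,"tx":0,"ty":-0.03,"tz":0,"spin":0},{"gripper":0,"tx":0,"ty":-0.03,"tz":0,"spin":0},{"gripper":0,"tx":0,"ty":-0.03,"tz":0,"spin":0},{"gripper":0,"tx":0,"ty":-0.03,"tz":0,"spin":0},{"gripper":0,"tx":0,"ty":-0.03,"tz":0,"spin":0},{"gripper":0,"tx":0,"ty":0,"tz":0,"spin":0}]'
python3 st.py 7
```

```text
clock: 9.0
eef_pos: [435.1, -50.9, 205.3]
tcp_rot: [-3.14, 0.006, -3.012]
contact_force: [0.4, -0.6, -0.5]
opening: -0.0
clock: 9.8
eef_pos: [461.5, -262.1, 202.4]
tcp_rot: [-3.14, 0.001, -3.017]
contact_force: [0.3, 0.7, 0.2]
opening: 0.005
tool-frame rel axis tx,ty: 135.1 -325.2 yaw -172.8 implied tab dir -82.8 target -80.4/279.6 q6 -2.21
```

View pics/scene7.png

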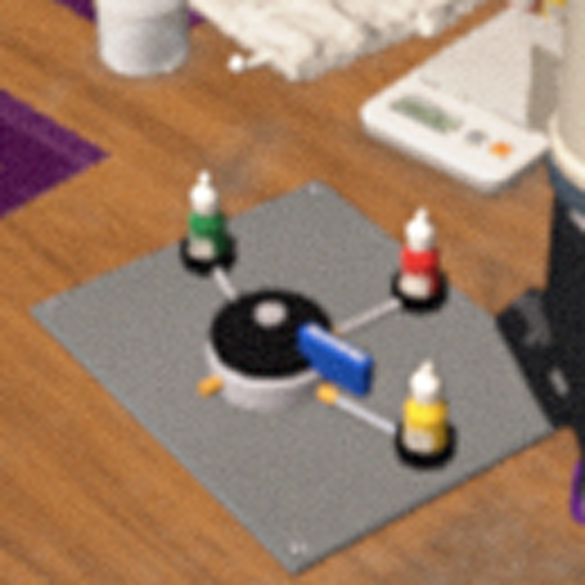

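View pics/top7.png

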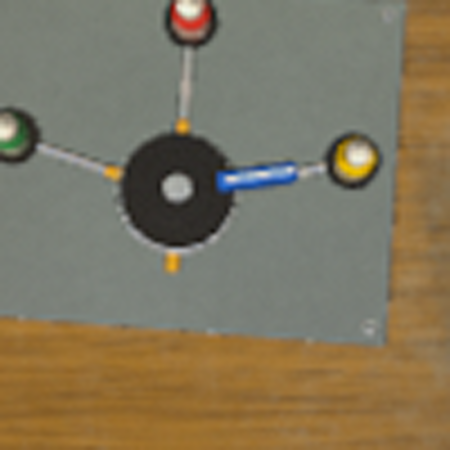

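```bash
cat > fit.py <<'E'
from h import *
F={n:grab_frame(n) for n in("top","scene")}
UP=6
def blade(f,ax,ay,th):
    pts=[]
    u=np.array([np.cos(th),np.sin(th)]);v=np.array([-u[1],u[0]])
    for r0,z0 in((26,51),(38,32),(38,43)):
        for r in(r0,78):
            for s in(-6,6):
                for z in(z0,59): 
                    pts.append([*(np.array([ax,ay])+r*u+s*v),z])
    return cv2.convexHull(proj(f,pts).astype(np.float32))[:,0]
box={"top":(235,170,310,235),"scene":(200,170,300,245)}
obs={}
for n,f in F.items():
    x0,y0,x1,y1=box[n]; im=f["pixels"][y0:y1,x0:x1].astype(np.float32)
    w=np.clip((im[...,2]-im[...,0]-25)/80,0,1)
    # keep blob
    obs[n]=w; print(n,"blue mass",w.sum().round(1))
def ren(n,p):
    x0,y0,x1,y1=box[n]; h=(blade(F[n],*p)-[x0-.5,y0-.5])*UP-.5
    m=np.zeros(((y1-y0)*UP,(x1-x0)*UP),np.uint8); cv2.fillConvexPoly(m,np.round(h*16).astype(np.int32),255,shift=4)
    return cv2.GaussianBlur(cv2.resize(m,(x1-x0,y1-y0),interpolation=cv2.INTER_AREA).astype(np.float32)/255,(0,0),.6)
from scipy.optimize import minimize
for names in(("top",),("scene",),("top","scene")):
    c=lambda p:sum(((ren(n,(p[0],p[1],p[2]/30))-obs[n])**2).sum() for n in names)
    best=min((minimize(c,[555,78,np.radians(t)*30],method="Nelder-Mead",options=dict(initial_simplex=[[555,78,np.radians(t)*30],[560,78,np.radians(t)*30],[555,83,np.radians(t)*30],[555,78,np.radians(t+6)*30]],xatol=.01,fatol=.01)) for t in(-84,-78)),key=lambda r:r.fun)
    print(names,best.x[:2].round(2),"tab dir",np.degrees(best.x[2]/30).round(2),"cost",round(best.fun,2))
    # fixed axis
    for A in((555,77.5),(554,76.5),(556,78.5)):
        c1=[(c([*A,np.radians(t)*30]),t) for t in np.arange(-95,-70,.25)]; print("  axis",A,min(c1))
E
python3 fit.py
```

```text
top blue mass 57.5
scene blue mass 123.4
('top',) [556.28  80.96] tab dir -83.2 cost 22.11
  axis (555, 77.5) (np.float32(27.391348), np.float64(-81.25))
  axis (554, 76.5) (np.float32(29.767454), np.float64(-80.5))
  axis (556, 78.5) (np.float32(25.12967), np.float64(-82.5))
('scene',) [560.41  82.39] tab dir -89.19 cost 30.8
  axis (555, 77.5) (np.float32(37.68881), np.float64(-84.75))
  axis (554, 76.5) (np.float32(39.830894), np.float64(-84.0))
  axis (556, 78.5) (np.float32(35.608074), np.float64(-86.75))
('top', 'scene') [556.7   81.97] tab dir -84.19 cost 55.11
  axis (555, 77.5) (np.float32(69.77993), np.float64(-82.0))
  axis (554, 76.5) (np.float32(74.44071), np.float64(-81.25))
  axis (556, 78.5) (np.float32(64.38985), np.float64(-83.25))
```

```bash
cat > fit2.py <<'E'
from h import *
from scipy.optimize import minimize
def run():
  for n,boxd,cols in(("top",(235,175,285,230),{"y":(285,180,312,212),"r":(248,150,276,182),"g":(208,175,236,205)}),("scene",(225,185,275,225),{"y":(265,215,300,240),"r":(265,180,300,205),"g":(222,172,250,196)})):
    f=grab_frame(n); im=f["pixels"].astype(np.float32)
    V=im.max(2); sat=V-im.min(2)
    def disc(box,c0,R,z,rin=0):
        # maximise mean contrast: dark inside radius R at height z, brighter ring just outside
        t=np.linspace(0,2*np.pi,180,endpoint=False)
        def val(c,r):
            P=np.c_[c[0]+r*np.cos(t),c[1]+r*np.sin(t),np.full_like(t,z)]; uv=proj(f,P).astype(np.float32)
            return cv2.remap(V,uv[:,0].reshape(1,-1),uv[:,1].reshape(1,-1),cv2.INTER_CUBIC)[0]
        def cost(c): 
            d=np.clip(val(c,R+2.5)-val(c,R-2.5),-60,60); return -d.mean()
        b=min((minimize(cost,np.array(c0)+d,method="Nelder-Mead",options=dict(initial_simplex=np.array(c0)+d+np.array([[0,0],[3,0],[0,3]]))) for d in np.array([[0,0],[4,4],[-4,4],[4,-4],[-4,-4]])),key=lambda r:r.fun)
        return b.x,b.fun
    ax,q=disc(None,(555,78),38,43); print(n,"rotor",ax.round(1),round(q,1))
    C={}
    for k,a in(("r",0),("g",75),("y",-75)):
        a=np.radians(a-5.44); C[k],q=disc(None,(555+118*np.cos(a),78+118*np.sin(a)),18.5,22)
        print("  collar",k,C[k].round(1),round(q,1))
    # pose from 3 collars only
    L=np.array([[118*np.cos(a),118*np.sin(a)] for a in np.radians([0,75,-75])]); W=np.array([C["r"],C["g"],C["y"]])
    A=L-L.mean(0);B=W-W.mean(0); th=np.arctan2((A[:,0]*B[:,1]-A[:,1]*B[:,0]).sum(),(A*B).sum()); R=np.array([[np.cos(th),-np.sin(th)],[np.sin(th),np.cos(th)]])
    o=W.mean(0)-R@L.mean(0); print("  console from collars",o.round(1),"yaw",np.degrees(th).round(2),"target dir",(np.degrees(th)-75).round(2),"rms",np.sqrt(((W-o-L@R.T)**2).sum(1).mean()).round(2))
    # blade: filled mask
    b=(im[...,2]-im[...,0]>20).astype(np.uint8); k=np.zeros_like(b); x0,y0,x1,y1=(245,180,305,235) if n=="top" else (205,180,290,235)
    k[y0:y1,x0:x1]=b[y0:y1,x0:x1]; k=cv2.morphologyEx(k,cv2.MORPH_CLOSE,np.ones((5,5),np.uint8))
    num,lab,st,_=cv2.connectedComponentsWithStats(k); j=1+np.argmax(st[1:,4]); ob=(lab==j).astype(np.float32); print("  blade px",st[j].tolist())
    def ren(th,c):
        u=np.array([np.cos(th),np.sin(th)]);v=np.array([-u[1],u[0]])
        pts=[[*(c+r*u+s*v),z] for r,zz in((26,(51,59)),(38,(38,59)),(78,(32,59))) for s in(-6,6) for z in zz]
        h=cv2.convexHull(proj(f,pts).astype(np.float32))[:,0]; U=6
        m=np.zeros((384*U,512*U),np.uint8); cv2.fillConvexPoly(m,np.round(((h+.5)*U-.5)*16).astype(np.int32),255,shift=4); return cv2.resize(m,(512,384),interpolation=cv2.INTER_AREA)/255.
    for nm,c in(("rotor",ax),("collars",o)):
        T=np.arange(-95,-68,.5); cs=[((ren(np.radians(t),c)-ob)**2).sum() for t in T]; i=int(np.argmin(cs)); print("  tab dir with axis",nm,T[i],round(cs[i],1))
    # white line on top
run()
E
python3 fit2.py
```

```text
top rotor [556.8  79.5] -54.8
  collar r [673.6  68. ] -38.3
  collar g [598.  190.3] -51.5
  collar y [575.2 -37.5] -53.0
  console from collars [556.2  79.5] yaw -5.68 target dir -80.68 rms 0.41
  blade px [268, 196, 18, 7, 92]
  tab dir with axis rotor -84.0 5.2
  tab dir with axis collars -83.0 4.5
scene rotor [552.7  76.3] -49.1
  collar r [666.7  62.2] -29.9
  collar g [593.  185.4] -34.6
  collar y [569.1 -43. ] -37.1
  console from collars [550.2  74.4] yaw -5.98 target dir -80.98 rms 0.93
  blade px [255, 201, 18, 17, 177]
  tab dir with axis rotor -81.0 33.7
  tab dir with axis collars -78.0 39.7
```

Run:
```python
from h import *
for n,A,bx in(("top",(556.4,79.5),(240,170,315,225)),("scene",(551,75),(225,180,300,245))):
    f=grab_frame(n); x0,y0,x1,y1=bx; U=7
    im=cv2.resize(f["pixels"][y0:y1,x0:x1,::-1],None,fx=U,fy=U,interpolation=cv2.INTER_CUBIC)
    for t,col in((-80.7,(0,255,0)),(-83,(0,0,255))):
        th=np.radians(t);u=np.array([np.cos(th),np.sin(th)]);v=np.array([-u[1],u[0]])
        for z in(59,32):
            P=[[*(np.array(A)+r*u+s*v),z] for r,s in((26 if z==59 else 38,-6),(78,-6),(78,6),(26 if z==59 else 38,6))]
            q=((proj(f,P)-[x0,y0]+.5)*U-.5).astype(int); cv2.polylines(im,[q],True,col,1)
    cv2.imwrite(f"pics/ov_{n}.png",im)
```

```text
(no output)
```

View pics/ov_top.png

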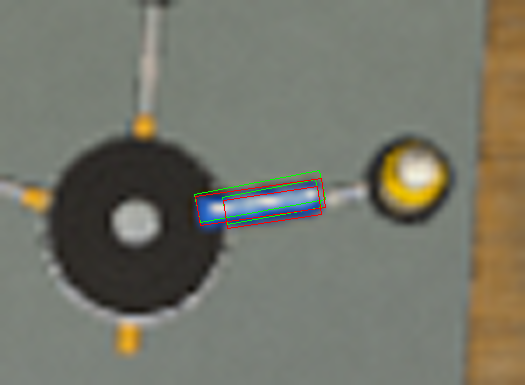

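View pics/ov_scene.png

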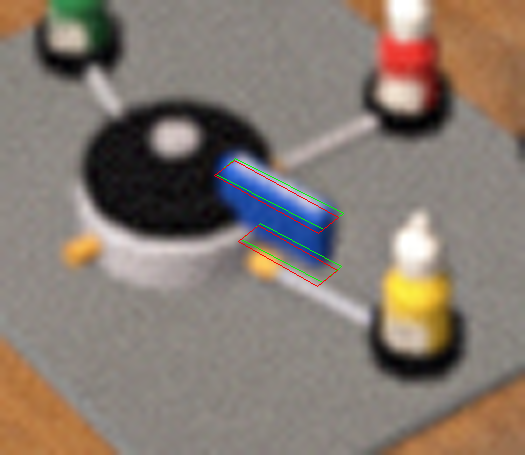

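```bash
cat > fit3.py <<'E'
from h import *
from scipy.optimize import minimize
for n,A,bx in(("top",(556.4,79.5),(245,180,305,235)),("scene",(551,75),(235,185,290,235))):
    f=grab_frame(n); im=f["pixels"].astype(np.float32); x0,y0,x1,y1=bx
    b=(im[...,2]-im[...,0]>20).astype(np.uint8); k=np.zeros_like(b); k[y0:y1,x0:x1]=b[y0:y1,x0:x1]; k=cv2.morphologyEx(k,cv2.MORPH_CLOSE,np.ones((5,5),np.uint8))
    num,lab,st,_=cv2.connectedComponentsWithStats(k); j=1+np.argmax(st[1:,4]); m=cv2.dilate((lab==j).astype(np.uint8),np.ones((3,3)))
    soft=cv2.GaussianBlur((lab==j).astype(np.float32),(0,0),.5)
    U=6
    def ren(th,dx,dy):
        u=np.array([np.cos(th),np.sin(th)]);v=np.array([-u[1],u[0]])
        pts=[[*(np.array(A)+r*u+s*v),z] for r,zz in((26,(51,59)),(38,(40,59)),(78,(32,59))) for s in(-6,6) for z in zz]
        h=cv2.convexHull(proj(f,pts).astype(np.float32))[:,0]+[dx-x0,dy-y0]
        M=np.zeros(((y1-y0)*U,(x1-x0)*U),np.uint8); cv2.fillConvexPoly(M,np.round(((h+.5)*U-.5)*16).astype(np.int32),255,shift=4); return cv2.GaussianBlur(cv2.resize(M,(x1-x0,y1-y0),interpolation=cv2.INTER_AREA)/255.,(0,0),.5)
    o=soft[y0:y1,x0:x1]; best=None
    for t in np.arange(-92,-72,1.):
        r=min((minimize(lambda d:((ren(np.radians(t),*d)-o)**2).sum(),d0,method="Nelder-Mead",options=dict(initial_simplex=np.array(d0)+np.array([[0,0],[1.,0],[0,1.]]))) for d0 in([0,0],[0,-2])),key=lambda r:r.fun)
        print(n,t,r.x.round(2),round(r.fun,2))
    # white ridge line in top face
    g=im.min(2)*(m>0); ys,xs=np.nonzero(g>110)
E
python3 fit3.py
```

```text
top -92.0 [-0.55 -2.74] 14.08
top -91.0 [-0.7  -2.32] 12.83
top -90.0 [-0.54 -2.16] 10.81
top -89.0 [-0.57 -1.59] 9.04
top -88.0 [-0.55 -1.33] 7.06
top -87.0 [-0.51 -1.07] 5.21
top -86.0 [-0.51 -0.73] 3.73
top -85.0 [-0.39 -0.39] 2.69
top -84.0 [-0.4  -0.13] 1.94
top -83.0 [-0.36  0.2 ] 1.5
top -82.0 [-0.26  0.5 ] 1.38
top -81.0 [-0.25  0.82] 1.59
top -80.0 [-0.12  1.06] 2.12
top -79.0 [-0.17  1.43] 2.96
top -78.0 [-0.08  1.73] 4.03
top -77.0 [0.08 2.01] 5.49
top -76.0 [0.12 2.32] 6.9
top -75.0 [0.17 2.64] 8.54
top -74.0 [0.33 2.94] 10.32
top -73.0 [0.48 3.22] 12.21
scene -92.0 [ 1.4  -3.38] 20.63
scene -91.0 [ 1.26 -3.2 ] 18.24
scene -90.0 [ 0.89 -3.02] 16.36
scene -89.0 [ 0.76 -2.84] 14.33
scene -88.0 [ 0.54 -2.66] 12.5
scene -87.0 [ 0.26 -2.41] 10.88
scene -86.0 [ 0.01 -2.31] 9.7
scene -85.0 [-0.2  -2.17] 8.58
scene -84.0 [-0.49 -1.93] 7.8
scene -83.0 [-0.73 -1.83] 7.17
scene -82.0 [-0.98 -1.73] 6.71
scene -81.0 [-1.21 -1.44] 6.5
scene -80.0 [-1.31 -1.15] 6.61
scene -79.0 [-1.55 -1.08] 6.91
scene -78.0 [-1.82 -0.91] 7.36
scene -77.0 [-1.96 -0.65] 7.97
scene -76.0 [-2.16 -0.4 ] 8.68
scene -75.0 [-2.2  -0.14] 9.63
scene -74.0 [-2.52  0.02] 10.63
scene -73.0 [-2.65  0.29] 11.77
```

Top view: the tab (line from about (268,200) to (286,198)) lies about 2° short. Fits give −82.2 to −83.3° and the flush fingertip yaw gives −82.8°. The target holder is at −80.7°. I go back for a 2° nudge.

```bash
python3 -m inch '[{"gripper":0,"tx":-0.0114,"ty":0.0329,"tz":0,"spin":0},{"gripper":0,"tx":-0.0114,"ty":0.0329,"tz":0,"spin":0},{"gripper":0,"tx":-0.0114,"ty":0.0329,"tz":0,"spin":0},{"gripper":0,"tx":-0.0114,"ty":0.0329,"tz":0,"spin":0},{"gripper":0,"tx":-0.0114,"ty":0.0329,"tz":0,"spin":0},{"gripper":0,"tx":-0.0114,"ty":0.0329,"tz":0,"spin":0},{"gripper":0,"tx":-0.0114,"ty":0.0329,"tz":0,"spin":0},{"gripper":0,"tx":-0.0114,"ty":0.0329,"tz":0,"spin":-2}]'
python3 -m inch '[{"gripper":0,"tx":0,"ty":0,"tz":0.03,"spin":0},{"gripper":0,"tx":0,"ty":0,"tz":0.03,"spin":0},{"gripper":0,"tx":0,"ty":0,"tz":0.03,"spin":0},{"gripper":0,"tx":0,"ty":0,"tz":0.03,"spin":0},{"gripper":0,"tx":0,"ty":0,"tz":0.02,"spin":0},{"gripper":0,"tx":0,"ty":0,"tz":0.02,"spin":0},{"gripper":0,"tx":0,"ty":0,"tz":0,"spin":0},{"gripper":0,"tx":0,"ty":0,"tz":0,"spin":0}]'
python3 -c "
from rig import sense
s=sense();print(s['eef_pos'],s['tcp_rot'])"
```

```text
clock: 11.1
eef_pos: [518.3, 15.2, 202.4]
tcp_rot: [-3.141, 0.0, -2.978]
contact_force: [0.9, -0.3, 0.4]
opening: -0.006
clock: 11.9
eef_pos: [518.2, 13.7, 42.5]
tcp_rot: [3.141, -0.001, -2.979]
contact_force: [0.3, 0.3, 0.4]
opening: -0.002
[518.17717171  13.6772901   42.45961952] [ 3.14149670e+00 -6.03123221e-04 -2.97868667e+00]
```

```bash
python3 -m inch '[{"gripper":0,"tx":-0.008,"ty":-0.002,"tz":0,"spin":0},{"gripper":0,"tx":-0.008,"ty":-0.002,"tz":0,"spin":0},{"gripper":0,"tx":-0.006,"ty":-0.001,"tz":0,"spin":0},{"gripper":0,"tx":-0.004,"ty":0,"tz":0,"spin":0},{"gripper":0,"tx":-0.003,"ty":0,"tz":0,"spin":0},{"gripper":0,"tx":-0.0016,"ty":0,"tz":0,"spin":0},{"gripper":0,"tx":0,"ty":0,"tz":0,"spin":0},{"gripper":0,"tx":0,"ty":0,"tz":0,"spin":0}]'
python3 -c "
from rig import sense
s=sense();print(s['eef_pos'],s['tcp_rot'])"
```

```text
clock: 12.7
eef_pos: [549.2, 13.6, 42.2]
tcp_rot: [3.142, 0.0, -2.979]
contact_force: [-0.4, -0.1, 0.3]
opening: -0.001
[549.19677706  13.59910346  42.21941689] [ 3.14153696e+00  2.99846915e-05 -2.97885809e+00]
```

Back off the same way and look.

```bash
python3 -m inch '[{"gripper":0,"tx":0.01,"ty":0,"tz":0,"spin":0},{"gripper":0,"tx":0.02,"ty":0,"tz":0,"spin":0},{"gripper":0,"tx":0,"ty":0,"tz":-0.02,"spin":0},{"gripper":0,"tx":0,"ty":0,"tz":-0.04,"spin":0},{"gripper":0,"tx":0,"ty":0,"tz":-0.04,"spin":0},{"gripper":0,"tx":0.03,"ty":0,"tz":-0.04,"spin":0},{"gripper":0,"tx":0.03,"ty":-0.02,"tz":-0.02,"spin":0},{"gripper":0,"tx":0.03,"ty":-0.03,"tz":0,"spin":0}]'
python3 -m inch '[{"gripper":0,"tx":0,"ty":-0.03,"tz":0,"spin":0},{"gripper":0,"tx":0,"ty":-0.03,"tz":0,"spin":0},{"gripper":0,"tx":0,"ty":-0.03,"tz":0,"spin":0},{"gripper":0,"tx":0,"ty":-0.03,"tz":0,"spin":0},{"gripper":0,"tx":0,"ty":-0.03,"tz":0,"spin":0},{"gripper":0,"tx":0,"ty":-0.03,"tz":0,"spin":0},{"gripper":0,"tx":0,"ty":-0.03,"tz":0,"spin":0},{"gripper":0,"tx":0,"ty":0,"tz":0,"spin":0}]'
python3 st.py 8; python3 fit2.py; python3 fit3.py | grep -E -- "-8[0-4]|-7[6-9]"
```

```text
clock: 13.5
eef_pos: [439.0, -55.1, 205.0]
tcp_rot: [-3.14, 0.005, -2.977]
contact_force: [1.3, -1.6, -0.1]
opening: -0.001
clock: 14.3
eef_pos: [472.9, -265.1, 202.1]
tcp_rot: [-3.14, 0.0, -2.981]
contact_force: [0.8, 0.4, -0.5]
opening: 0.005
tool-frame rel axis tx,ty: 135.8 -325.1 yaw -170.8 implied tab dir -80.8 target -80.4/279.6 q6 -2.24
top rotor [556.6  79.9] -55.6
  collar r [673.6  68. ] -38.2
  collar g [598.1 190.2] -51.6
  collar y [575.2 -37.4] -52.9
  console from collars [556.2  79.5] yaw -5.7 target dir -80.7 rms 0.36
  blade px [268, 195, 18, 8, 93]
  tab dir with axis rotor -81.5 5.0
  tab dir with axis collars -81.0 4.9
scene rotor [552.8  76.2] -49.7
  collar r [667.1  62.6] -29.8
  collar g [593.1 185.3] -34.5
  collar y [569.1 -43. ] -37.1
  console from collars [550.4  74.5] yaw -5.96 target dir -80.96 rms 0.86
  blade px [256, 201, 18, 17, 177]
  tab dir with axis rotor -79.5 29.0
  tab dir with axis collars -77.5 35.6
top -84.0 [-0.36 -0.85] 4.15
top -83.0 [-0.37 -0.47] 3.0
top -82.0 [-0.29 -0.16] 2.23
top -81.0 [-0.22  0.13] 1.77
top -80.0 [-0.15  0.43] 1.59
top -79.0 [-0.03  0.74] 1.77
top -78.0 [0.04 1.03] 2.21
top -77.0 [0.06 1.33] 2.92
top -76.0 [0.15 1.61] 4.01
scene -84.0 [-0.   -2.25] 10.58
scene -83.0 [-0.17 -2.  ] 9.65
scene -82.0 [-0.47 -1.89] 9.22
scene -81.0 [-0.57 -1.6 ] 8.98
scene -80.0 [-0.88 -1.49] 9.12
scene -79.0 [-0.97 -1.21] 9.22
scene -78.0 [-1.33 -1.11] 9.48
scene -77.0 [-1.45 -0.82] 10.03
scene -76.0 [-1.68 -0.62] 10.53
```

View pics/top8.png

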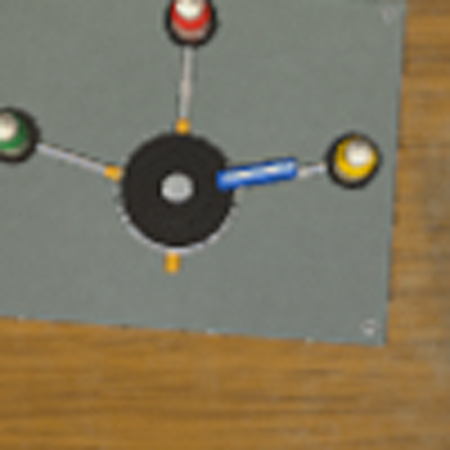

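Selector is now within about 1° (tab −80 to −81.3° against target −80.7°, all three bottles standing). On to the button.

```bash
python3 -m inch '[{"gripper":0,"tx":-0.017,"ty":-0.001,"tz":0,"spin":0},{"gripper":0,"tx":-0.017,"ty":-0.001,"tz":0,"spin":0},{"gripper":0,"tx":0,"ty":0,"tz":0.03,"spin":0},{"gripper":0,"tx":0,"ty":0,"tz":0.03,"spin":0},{"gripper":0,"tx":0,"ty":0,"tz":0.03,"spin":0},{"gripper":0,"tx":0,"ty":0,"tz":0.03,"spin":0},{"gripper":0,"tx":0,"ty":0,"tz":0,"spin":0},{"gripper":0,"tx":0,"ty":0,"tz":0,"spin":0}]'
python3 - <<'E'
from h import *
f=grab_frame("scene"); cv2.imwrite("pics/p1.png",cv2.resize(f["pixels"][200:330,270:420,::-1],None,fx=5,fy=4.6,interpolation=cv2.INTER_CUBIC)); print(sense()["eef_pos"])
E
```

```text
clock: 15.4
eef_pos: [507.4, -258.5, 82.5]
tcp_rot: [3.141, -0.0, -2.978]
contact_force: [0.4, -0.5, 0.2]
opening: -0.002
[ 508.02866112 -258.92608964   83.40467318]
```

View pics/p1.png

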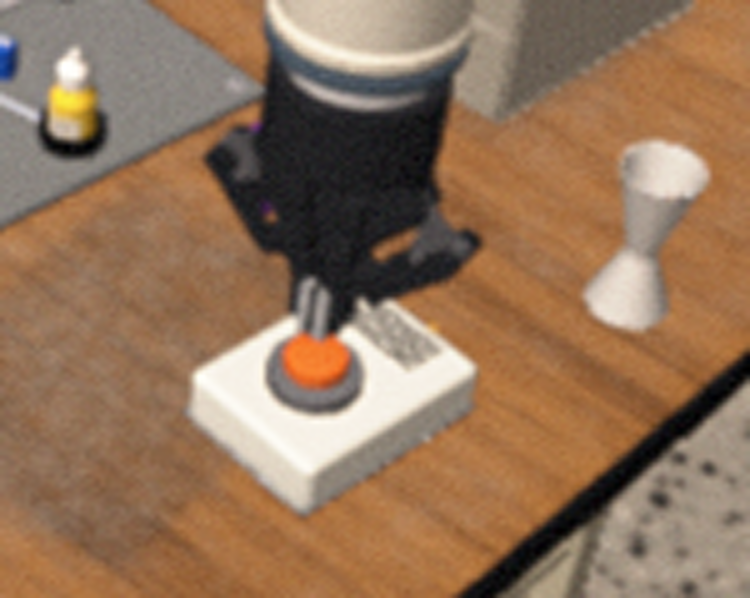

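```bash
python3 -m inch '[{"gripper":0,"tx":0,"ty":-0.003,"tz":0.01,"spin":0},{"gripper":0,"tx":0,"ty":0,"tz":0.008,"spin":0},{"gripper":0,"tx":0,"ty":0,"tz":0.003,"spin":0},{"gripper":0,"tx":0,"ty":0,"tz":0.001,"spin":0},{"gripper":0,"tx":0,"ty":0,"tz":0.001,"spin":0},{"gripper":0,"tx":0,"ty":0,"tz":0.001,"spin":0},{"gripper":0,"tx":0,"ty":0,"tz":0,"spin":0},{"gripper":0,"tx":0,"ty":0,"tz":0,"spin":0}]'
```

```text
clock: 16.25
eef_pos: [508.0, -262.4, 59.9]
tcp_rot: [-3.14, 0.001, -2.979]
contact_force: [-2.9, 0.3, 15.6]
opening: -0.005
```

```bash
python3 -m inch '[{"gripper":0,"tx":0,"ty":0,"tz":0.0005,"spin":0},{"gripper":0,"tx":0,"ty":0,"tz":0.0005,"spin":0},{"gripper":0,"tx":0,"ty":0,"tz":0,"spin":0},{"gripper":0,"tx":0,"ty":0,"tz":0,"spin":0},{"gripper":0,"tx":0,"ty":0,"tz":0,"spin":0},{"gripper":0,"tx":0,"ty":0,"tz":0,"spin":0},{"gripper":0,"tx":0,"ty":0,"tz":0,"spin":0},{"gripper":0,"tx":0,"ty":0,"tz":0,"spin":0}]'
python3 - <<'E'
from h import *
f=grab_frame("scene"); cv2.imwrite("pics/p2.png",cv2.resize(f["pixels"][250:310,300:370,::-1],None,fx=9,fy=9,interpolation=cv2.INTER_CUBIC)); print(sense()["eef_pos"],sense()["contact_force"])
E
```

```text
clock: 17.05
eef_pos: [508.0, -262.4, 59.7]
tcp_rot: [-3.14, 0.001, -2.979]
contact_force: [-3.8, 0.5, 25.5]
opening: 0.005
[ 508.02511555 -262.40199187   59.68478781] [-4.93366768  2.90196284 25.04336669]
```

View pics/p2.png

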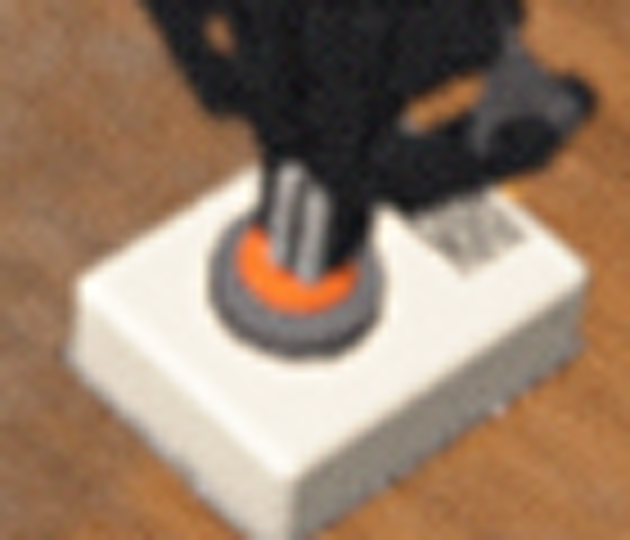

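The button is down flush in its ring (crop (295,280)). Force rises 15→25 N over 0.2 mm, so it is at the stop. Releasing slowly to check the travel.

```bash
python3 -m inch '[{"gripper":0,"tx":0,"ty":0,"tz":-0.002,"spin":0},{"gripper":0,"tx":0,"ty":0,"tz":-0.002,"spin":0},{"gripper":0,"tx":0,"ty":0,"tz":-0.001,"spin":0},{"gripper":0,"tx":0,"ty":0,"tz":0,"spin":0},{"gripper":0,"tx":0,"ty":0,"tz":0,"spin":0},{"gripper":0,"tx":0,"ty":0,"tz":0,"spin":0},{"gripper":0,"tx":0,"ty":0,"tz":0,"spin":0},{"gripper":0,"tx":0,"ty":0,"tz":0,"spin":0}]'
python3 -m inch '[{"gripper":0,"tx":0,"ty":0,"tz":-0.005,"spin":0},{"gripper":0,"tx":0,"ty":0,"tz":-0.01,"spin":0},{"gripper":0,"tx":0,"ty":0,"tz":-0.03,"spin":0},{"gripper":0,"tx":0,"ty":0,"tz":-0.04,"spin":0},{"gripper":0,"tx":0,"ty":0,"tz":-0.04,"spin":0},{"gripper":0,"tx":0.02,"ty":0,"tz":-0.03,"spin":0},{"gripper":0,"tx":0.03,"ty":0,"tz":0,"spin":0},{"gripper":0,"tx":0.03,"ty":0,"tz":0,"spin":0}]'
python3 - <<'E'
from h import *
f=grab_frame("scene"); cv2.imwrite("pics/p3.png",cv2.resize(f["pixels"][170:320,200:420,::-1],None,fx=3.6,fy=3.6,interpolation=cv2.INTER_CUBIC))
f=grab_frame("top"); cv2.imwrite("pics/p4.png",f["pixels"][:,:,::-1])
E
python3 fit2.py | head -8
```

```text
clock: 17.9
eef_pos: [507.4, -261.9, 62.2]
tcp_rot: [-3.142, 0.0, -2.979]
contact_force: [1.9, -2.4, 2.8]
opening: -0.001
clock: 18.7
eef_pos: [427.4, -274.6, 218.7]
tcp_rot: [-3.141, 0.001, -2.978]
contact_force: [0.3, 0.1, -0.1]
opening: -0.003
top rotor [556.6  79.9] -55.6
  collar r [673.6  68. ] -38.2
  collar g [598.  190.3] -51.4
  collar y [575.2 -37.4] -52.7
  console from collars [556.2  79.5] yaw -5.69 target dir -80.69 rms 0.39
  blade px [268, 195, 18, 8, 91]
  tab dir with axis rotor -81.5 4.5
  tab dir with axis collars -81.0 4.5
```

View pics/p3.png

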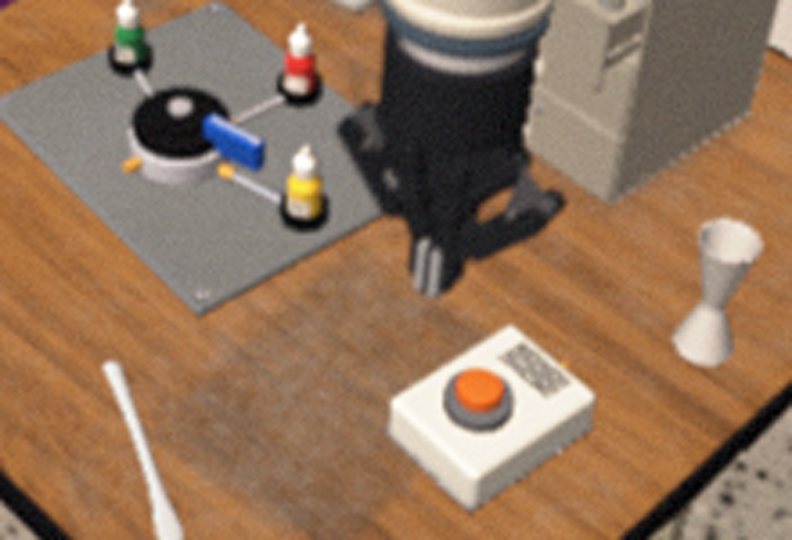

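View pics/p4.png

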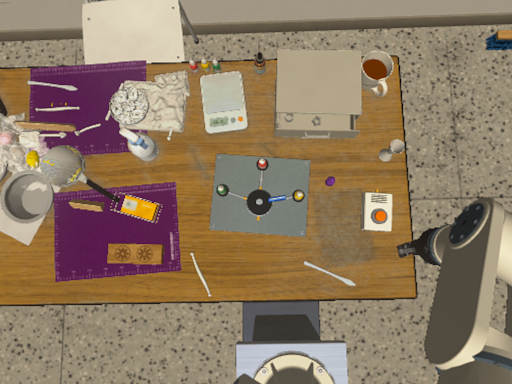

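```bash
python3 -c "
from rig import *
print(sense()['contact_force']); print(sign_off())"
```

```text
[ 0.51247365 -0.05240548 -0.57778831]
the job is handed in; nothing more can be done
None
```

I pushed the blue tab about 104° round to the yellow bottle with the shut fingertips. The first push stopped about 2° short, so I nudged it again. I then pressed the orange button once to its stop, let it come up, lifted clear and handed in at about 19 s.

**Selector:** In the top camera the tab is at −81.0° to −81.5° and the yellow holder at −80.7°. A fit made just before the press gave −80°. The fingertip pose from that last nudge gave −80.7°. The scene camera disagreed: before the press its fits gave −77.5° to −81° against a holder at −81.0°. They matched poorly and its calibration looks shifted by a few mm, so I relied on the top camera.

**Button:** The button reached a hard stop, with force rising from 15 to 25 N over 0.2 mm. The picture afterwards shows it up again. I judged the full travel from that stop and the picture, not from a direct reading.

**Surroundings:** In the last pictures the three bottles stand in their holders and the other things look where they were. The robot touches nothing.

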